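# Take the cover temperature of the melting tank

## Robot

A 7-joint arm with a two-finger parallel gripper is mounted at the origin on the work surface. World frame = base frame: x ahead of the robot, y to its left, z up, the work surface at z = 0. Lengths are in m, angles in rad, forces in N, time in s.
With the tool pointing down it reaches from about 0.35 to 0.9 m from the base axis. Payload 8.1 kg.
Tool frame: the origin (TCP) lies where the fingers leave the gripper's body, on its centre line; the fingertips stand 66 mm ahead of it and the grasp point (between the pads) lies 47 mm ahead of it (arm.tip_reach is the distance from the TCP to the fingertips, in m); z points along the fingers, y is the direction in which the jaws open and shut (so a half turn about z gives the same grasp; the last joint's range is limited). The gripper opens to 92 mm and grips with 3 to 60 N. Pads are 19 mm wide; open, the fingers measure 130 mm over their backs; the gripper's body (75 mm by 190 mm) begins 47 mm behind the grasp point.
Start: joints at [1.075, 0.434, 0.025, 1.573, -0.012, 1.134, -0.075], TCP at [0.239, -0.577, 0.292] pointing down, gripper open.
Joint ranges: [-2.62, 2.62], [-0.44, 2.09], [-1.27, 1.32], [0.08, 2.57], [-1.32, 4.46], [0.12, 2], [-2.74, 2.74]. Speed limits (rad/s): [2.22, 2.22, 3.01, 3.01, 3.14, 3.14, 3.14].

## Interface

Orientations are given as a rotation vector (axis times angle).
In Python, from cell import arm gives the robot as it stands.
- The arm moves only by the tool carry_out, never from a script. Its argument "plan" is a list of rows, each a list of 5 numbers: the shift along the world's x, y, z in cm, then the turn about the world's z in rad, then the finger opening in cm, from 0 to 9.18. In form: [[tx, ty, tz, spin, fingers], ...]. A call has 1 to 20 rows; each row is the pose to reach, as a shift and turn from the pose measured when the call began; what a row does not reach only later rows make up. A row lasts 1/10 s, in which the tool goes at most 50 mm and 8.59 degrees, less where a joint would pass 70% of its speed; a pose out of reach is approached as far as the arm can. A call with a gripper value outside its range is refused whole. The fingers move at their own pace and stop on an object; "squeeze" is the grip in N (left out, the last holds). Time passes only in rows, so rows that repeat a pose let the fingers close. It gives the time, the measured TCP pose, the force and the opening at its end, in the units of the state.
- arm.observe(): the state, without advancing time (a new reading comes with each control period).
- arm.get_image(name): name is "scene" or "side" or "wrist"; returns (picture, depth): 400x640x3 uint8, red, green, blue; 400x640 float32, m along the optical axis (not along the pixel's ray), 0 where there is no reading.
- arm.get_calibration(name): a dict with "intrinsics" (3x3 intrinsics, pixels), "rvec" (rotation vector, rad) and "tvec" (3), from world to camera coordinates, as OpenCV has them; the wrist camera has in their place "tool_from_camera" (4x4, takes a point from camera to tool coordinates, whose origin is the TCP and whose axes are the flange's). Camera axes: x right, y down, z forward; pixel columns grow to the right and rows downward; lengths in m; the calibration is good to about 2 mm. The wrist camera is an equidistant fisheye: a pixel r from the principal point sees the ray r / f radians off the axis. A picture is of the moment at which its call begins: read the wrist's pose just before it. get_calibration takes no time and is no camera call.
- arm.sign_off(): hands the job in, once; it reports no verdict.
The state is a dict: "clock": time; "joints": joint angles; "dq": joint speeds; "joint_efforts": joint torques, N m; "position": TCP position; "ee_rot": TCP orientation; "force": force on the tool from outside, world axes, zero at the start; "ft_torque": the same for the moment, N m; "width": opening from 0.0 (shut) to 1.0 (fully open).
Only numpy, scipy, OpenCV 4.12 (cv2) and the standard library are available. Lean on these libraries where they do the work, as an engineer would, in place of code of your own. Each camera call takes 0.05 s, during which the arm holds its last target. There are 200 camera calls.

## Task

Press the green button on the thermometer readout fully down and let it up, then do the same with the yellow one, without pressing the blue one. Then take the probe out of its stand and set its sprung tip on the red dot on the melting tank's sloping steel cover, with the probe square to the cover and pressed on gently, so that the tip is pushed about half way in. The job finishes with you still holding the probe there, steady; leave the bowl, the jar and the pralines where they are.

Things in the scene. Friction and masses are not known exactly. Their poses are not given: they have to be found in the camera images.
- green_button_top (a point): Centre of the top face of the green push button (28 mm across, 6 mm travel, needs 5 N to go fully down) on the readout, a flat grey box 110 x 210 x 36 mm with a dark display strip. Three buttons stand in a row 60 mm apart in any order; their tops are 58 mm above the table, in black collars 44 mm across that rise 12 mm above the box.
- green_button (a joint): Travel of the green button in m: 0 released, 0.006 fully down. It springs back.
- yellow_button_top (a point): Centre of the top face of the yellow button, otherwise like the green one.
- yellow_button (a joint): Travel of the yellow button in m: 0 released, 0.006 fully down. It springs back.
- blue_button_top (a point): Centre of the top face of the blue button, otherwise like the green one.
- blue_button (a joint): Travel of the blue button in m: 0 released, 0.006 fully down.
- stand: Fixed stand of the probe: an aluminium block 80 x 80 mm, 80 mm high, with a 20 mm square hole down its middle, on a 120 mm square foot 10 mm thick. Origin at the centre of its underside.
- probe_grip (a point): Where to hold the probe: on the axis of its square black handle (26 x 26 mm, 80 mm long, sides along this point's x and y), 30 mm below the handle's top and 50 mm above its lower end. z points from the tip up along the handle. At the start the handle rests upright on top of the stand, its grip point 130 mm above the table, and its steel shaft (13 mm across) hangs 66 mm into the stand's hole: lift it straight up at least 70 mm. The probe weighs 0.10 to 0.17 kg.
- probe_tip (a point): The end of the probe's sprung brass tip (ball 8 mm across), on the probe's axis, 116 mm below the grip point when the tip is fully out.
- plunger (a joint): How far the sprung tip is pushed into the probe, in m: 0 fully out, 0.015 fully in. The spring gives 0.4 N per mm, so 3 N at half travel.
- tank: Fixed melting tank, a white wedge-shaped housing 260 mm deep (x), 240 mm wide (y), 85 mm high at its front (-x, robot side) and 180 mm at the back. Origin at the centre of its underside.
- cover: The tank's fixed steel cover, 236 x 206 mm, sloping 20 degrees down towards the robot's side. Origin at the centre of its upper face; its z points square out of the face, x points up the slope. A black bar handle, 27 mm high and 80 mm long, crosses it 85 mm up the slope from the origin.
- red_dot_centre (a point): Centre of the red dot (24 mm across, with a white rim 32 mm across) on the upper face of the cover, 35 mm down the slope from the cover's centre and 50 mm to one side; a black dot lies as far to the other side.
- bowl: Loose steel bowl 140 mm across, 70 mm high; origin under its centre. Leave it alone.
- jar: Loose amber jar 68 mm across, 100 mm high; origin under its centre. Leave it alone.
- praline0: Loose dark chocolate praline, 28 mm across, 21 mm high, on the black tray (180 x 220 x 18 mm); origin under its centre. Leave it alone.
- praline1: Loose milk chocolate praline, 28 mm across, 21 mm high, on the black tray (180 x 220 x 18 mm); origin under its centre. Leave it alone.
- praline2: Loose dark chocolate praline, 28 mm across, 21 mm high, on the black tray (180 x 220 x 18 mm); origin under its centre. Leave it alone.
- praline3: Loose milk chocolate praline, 28 mm across, 21 mm high, on the black tray (180 x 220 x 18 mm); origin under its centre. Leave it alone.
Not all that is in view belongs to the job. What is shaped like the stand but brown is not meant.

How it is judged:
On the way, in this order (a step that is already met when the one before it is completed fails the run):
1. the green button is pressed down, the yellow one not (value of joint green_button above 0.0045 m and value of joint yellow_button below 0.002 m), for 0.05 s.
2. the green button is up again and the yellow one pressed down (value of joint yellow_button above 0.0045 m and value of joint green_button below 0.002 m), for 0.05 s.
3. the probe is lifted out of its stand, both buttons up (height (world z) of probe_grip above 0.19 m and contact force between probe and stand below 0.05 N and value of joint each of green_button, yellow_button below 0.002 m), for 0.1 s.
At the end, for the whole second after the job is handed in: Gripper holds the probe still: tip within 10 mm of the red dot centre, axis within 0.2 rad of square to the cover, handle up, tip pushed in 3 to 12.5 mm and pressing with 0.8 to 7 N, probe clear of the stand, arm not touching the tank (distance between probe_tip and red_dot_centre below 0.01 m and angle between the z axis of probe_grip and the z axis of cover, either way round below 0.2 rad and angle between probe_grip's own z axis and vertical below 0.8 rad and value of joint plunger between 0.003 and 0.0125 m and contact force between probe and tank between 0.8 and 7 N and contact force between the fingers and probe above 2 N and contact force between probe and stand below 0.05 N and contact force between the arm and tank below 0.05 N and linear speed of probe below 0.02 m/s); the arm keeps its last pose, push and grip.
It fails at once if the blue button is pressed (value of joint blue_button above 0.003 m).
It fails at once if the green and yellow buttons are down together (value of joint each of green_button, yellow_button above 0.003 m).
It fails at once if the probe is pushed hard against the tank (over 20 N) (contact force between probe and tank above 20 N).
It fails at once if the bowl, the jar or a praline is moved by more than 30 mm (distance of any of bowl, jar, praline0, praline1, praline2, praline3 from where it was at the start of the episode above 0.03 m).
It also fails if it takes over 58 s, if anything falls off the work surface, if the arm or the gripper's body presses on something with over 40 N, if the wrist force passes 120 N, or if a joint passes its speed limit or range.

## Working session

There is one attempt and no reset: what is moved stays moved. The work goes in short steps, Python scripts to look and compute and a tool call to move; the robot and the scene stay as the last step left them, time stands still between calls to the robot, and variables do not carry over. Pictures are saved under pics/ and viewed, about 8 in all and at most 12, crops included, and the job is handed in when it is done.

Besides the shell and the picture viewer there is one more tool, called after "Request:" as a command line: name --pt "numbers of a row" for each row, then --argument value for the rest. carry_out: Moves the arm, as the interface text tells. Its arguments: {"type":"object","properties":{"plan":{"type":"array"},"squeeze":{"type":"number"}},"required":["plan"]}

```bash
mkdir -p pics; cat > h.py <<'E'
import numpy as np, cv2
from cell import arm
from scipy.spatial.transform import Rotation as R
def look(n):
    s=arm.observe(); im,d=arm.get_image(n); return s,im,d
def cloud(n,d):  # world points HxWx3 for scene/side
    c=arm.get_calibration(n); K=np.array(c['intrinsics']); Rm=R.from_rotvec(np.ravel(c['rvec'])).as_matrix(); t=np.ravel(c['tvec'])
    v,u=np.mgrid[:d.shape[0],:d.shape[1]]
    p=np.stack([(u-K[0,2])/K[0,0]*d,(v-K[1,2])/K[1,1]*d,d],-1)
    return (p-t)@Rm
def ray_plane(n,u,v,z):
    c=arm.get_calibration(n); K=np.array(c['intrinsics']); Rm=R.from_rotvec(np.ravel(c['rvec'])).as_matrix(); t=np.ravel(c['tvec'])
    r=np.array([(u-K[0,2])/K[0,0],(v-K[1,2])/K[1,1],1])@Rm; o=-t@Rm
    return o+r*(z-o[2])/r[2]
E
python3 - <<'E'
from h import *
for n in('scene','side'):
    s,im,d=look(n); cv2.imwrite(f'pics/{n}0.png',im[:,:,::-1]); np.savez(f'pics/{n}0.npz',im=im,P=cloud(n,d),d=d)
print(s); print(arm.tip_reach, arm.get_calibration('wrist'))
E
```

```text
{'clock': 0.05, 'joints': array([ 1.07539189,  0.43521021,  0.0249598 ,  1.57407099, -0.0116289 ,
        1.1340338 , -0.07507609]), 'dq': array([ 0.00084475, -0.00257882, -0.00143735, -0.00042384, -0.00069899,
       -0.00019932, -0.00070502]), 'joint_efforts': array([ 2.84781097e-03, -6.69776201e+01,  9.88738909e-01, -3.15495586e+01,
       -6.08240906e-02,  3.74666741e-02,  1.03147224e-04]), 'position': array([ 0.23905122, -0.57703388,  0.29146278]), 'ee_rot': array([-3.07971730e+00, -6.12688995e-01,  6.53036899e-04]), 'force': array([-0.76871558,  0.64149641, -0.41240759]), 'ft_torque': array([ 0.01327837, -0.02940041, -0.08129982]), 'width': 1.0015000671070402}
0.0655 {'intrinsics': array([[309.70691629,   0.        , 318.26527042],
       [  0.        , 309.70691629, 201.61762533],
       [  0.        ,   0.        ,   1.        ]]), 'tool_from_camera': array([[-4.62614184e-04, -9.53952181e-01, -2.99958367e-01,
         8.20677866e-02],
       [ 9.99999886e-01, -4.05260200e-04, -2.53419433e-04,
         4.48061234e-04],
       [ 1.20188833e-04, -2.99958450e-01,  9.53952260e-01,
        -9.28927311e-02],
       [ 0.00000000e+00,  0.00000000e+00,  0.00000000e+00,
         1.00000000e+00]])}
```

View pics/scene0.png

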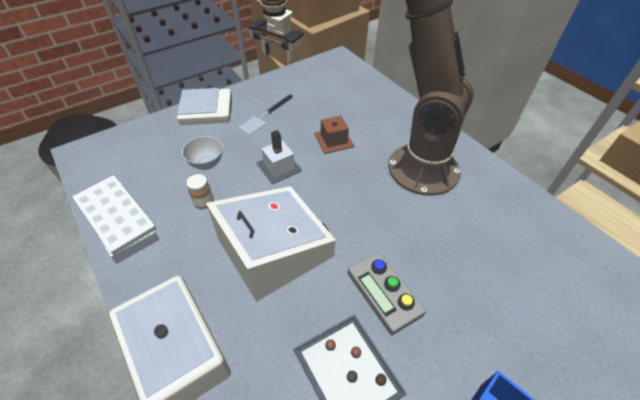

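View pics/side0.png

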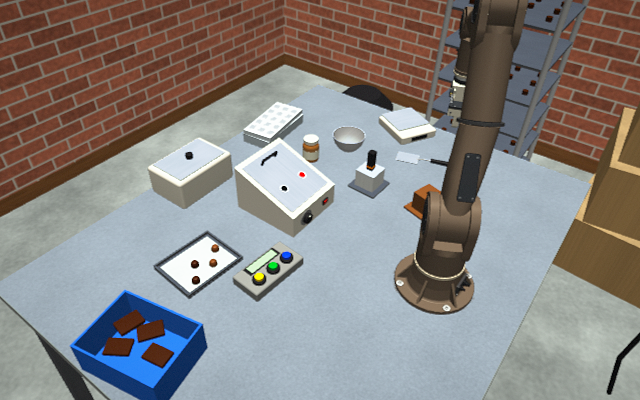

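The scene view shows blue, green and yellow buttons at about (379,265), (393,283) and (407,300). The red dot is at (274,207), the black dot at (293,230) and the probe at (277,142) on the grey stand. The brown block at (334,130) is the decoy.

```bash
python3 - <<'E'
from h import *
def blob(m,near,r=40):
    n,l,st,c=cv2.connectedComponentsWithStats(m.astype(np.uint8)); 
    k=[i for i in range(1,n) if np.hypot(*(c[i]-near))<r and st[i,4]>8]
    i=max(k,key=lambda i:st[i,4]); return l==i,c[i]
near={'scene':dict(g=(393,283),y=(407,300),b=(379,265),red=(274,207),h=(277,142),t=(270,225)),
      'side':dict(g=(273,267),y=(259,278),b=(287,257),red=(302,174),h=(371,160),t=(275,185))}
for n in near:
    z=np.load(f'pics/{n}0.npz'); im=z['im'];P=z['P']; hsv=cv2.cvtColor(im,cv2.COLOR_RGB2HSV); H,S,V=[hsv[...,i].astype(int) for i in range(3)]
    ms=dict(g=(abs(H-60)<15)&(S>120),y=(abs(H-28)<8)&(S>140)&(V>120),b=(abs(H-118)<12)&(S>150),red=((H<6)|(H>174))&(S>150)&(V>120),h=V<70)
    for k,m in ms.items():
        B,c=blob(m,near[n][k],15); p=P[B]; 
        print(n,k,B.sum(),c.round(1),'depthmed',np.median(p,0).round(4), 'zmax',np.percentile(p[:,2],95).round(3), 'top', np.median(p[p[:,2]>np.percentile(p[:,2],60)],0).round(4),'ray58',ray_plane(n,*c,.057).round(4)[:2] if k in 'gyb' else '')
    # cover plane
    u,v=near[n]['t']; B=np.zeros(V.shape,bool); B[v-12:v+12,u-12:u+12]=1; B&=(S<60)&(V>110); q=P[B]; c0=np.median(q,0); q=q[np.linalg.norm(q-c0,axis=1)<.1]; 
    w=np.linalg.svd(q-q.mean(0))[2][2]; w*=np.sign(w[2]); print(n,'normal',w.round(3),'tilt',np.degrees(np.arccos(w[2])).round(1),'az',np.degrees(np.arctan2(w[1],w[0])).round(1),q.mean(0).round(3))
    # stand top z~0.08
    u,v=map(int,near[n]['h']); B=np.zeros(V.shape,bool); B[v:v+40,u-30:u+30]=1; B&=(abs(P[...,2]-.08)<.006)&(V>100); p=P[B][:,:2].astype(np.float32); print(n,'stand top',len(p),cv2.minAreaRect(p))
E
```

```text
scene g 79 [392.5 281.4] depthmed [0.4149 0.2933 0.0583] zmax 0.062 top [0.416  0.2935 0.0597] ray58 [0.4146 0.2925]
scene y 21 [406.7 300.5] depthmed [0.4234 0.3571 0.0577] zmax 0.061 top [0.4145 0.3608 0.0594] ray58 [0.4205 0.354 ]
scene b 74 [379.3 264.3] depthmed [0.4105 0.2334 0.058 ] zmax 0.061 top [0.4071 0.2334 0.0594] ray58 [0.4098 0.2328]
scene red 13 [274. 206.] depthmed [ 0.5691 -0.054   0.1265] zmax 0.128 top [ 0.5717 -0.0551  0.1275] ray58 
scene h 107 [276.  140.1] depthmed [ 0.4283 -0.2808  0.1389] zmax 0.161 top [ 0.4282 -0.2812  0.1571] ray58 
scene normal [-0.343  0.     0.939] tilt 20.1 az 180.0 [0.616 0.005 0.142]
scene stand top 325 ((0.4227602481842041, -0.2896924316883087), (0.08523555099964142, 0.08252792060375214), 88.51963806152344)
side g 68 [272.6 265.7] depthmed [0.4114 0.2924 0.0583] zmax 0.064 top [0.4162 0.2934 0.0615] ray58 [0.4125 0.2913]
side y 64 [258.6 276.4] depthmed [0.4175 0.352  0.0588] zmax 0.064 top [0.4187 0.3518 0.0618] ray58 [0.4178 0.3502]
side b 62 [286.  255.4] depthmed [0.407  0.2342 0.0593] zmax 0.063 top [0.4095 0.2336 0.0613] ray58 [0.4071 0.2325]
side red 17 [301.7 174.3] depthmed [ 0.5691 -0.0588  0.1285] zmax 0.132 top [ 0.5691 -0.0566  0.1302] ray58 
side h 118 [371.3 157.8] depthmed [ 0.4164 -0.2818  0.1415] zmax 0.165 top [ 0.419  -0.2846  0.1601] ray58 
side normal [-0.331  0.019  0.943] tilt 19.4 az 176.6 [0.602 0.055 0.137]
side stand top 218 ((0.42475569248199463, -0.29092875123023987), (0.08762951195240021, 0.08487970381975174), 88.1202163696289)
```

Request:
carry_out --pt "19 30 0 -0.39 0" --pt "19 30 0 -0.39 0" --pt "19 30 0 -0.39 0" --pt "19 30 0 -0.39 0" --pt "19 30 0 -0.39 0" --pt "19 30 0 -0.39 0" --pt "19 50 0 -0.39 0" --pt "19 60 0 -0.39 0" --pt "19 70 0 -0.39 0" --pt "17.4 86.9 0 -0.39 0" --pt "17.4 86.9 0 -0.39 0" --pt "17.4 86.9 0 -0.39 0" --pt "17.4 86.9 0 -0.39 0" --pt "17.4 86.9 0 -0.39 0" --pt "17.4 86.9 0 -0.39 0" --pt "17.4 86.9 0 -0.39 0" --pt "17.4 86.9 0 -0.39 0" --pt "17.4 86.9 0 -0.39 0" --pt "17.4 86.9 0 -0.39 0" --pt "17.4 86.9 0 -0.39 0"

```text
clock: 2.1
position: [0.412, 0.295, 0.2912]
ee_rot: [-3.139, -0.012, 0.002]
force: [0.2, -0.4, -0.2]
width: 0.006
```

```bash
cat >> h.py <<'E'
def wrist_ray(s,u,v):
    c=arm.get_calibration('wrist');K=np.array(c['intrinsics']);T=np.array(c['tool_from_camera'])
    dx=np.array([u-K[0,2],v-K[1,2]]);th=np.hypot(*dx)/K[0,0];e=dx/np.hypot(*dx)
    r=np.r_[np.sin(th)*e,np.cos(th)]; Rt=R.from_rotvec(s['ee_rot']).as_matrix()
    return s['position']+Rt@T[:3,3], Rt@T[:3,:3]@r
def wrist_plane(s,u,v,z):
    o,r=wrist_ray(s,u,v); return o+r*(z-o[2])/r[2]
E
python3 - <<'E'
from h import *
s,im,d=look('wrist'); cv2.imwrite('pics/w1.png',im[:,:,::-1]); print(s['position'])
hsv=cv2.cvtColor(im,cv2.COLOR_RGB2HSV); H,S,V=[hsv[...,i].astype(int) for i in range(3)]
for k,m in dict(g=(abs(H-60)<15)&(S>120)&(V>60),y=(abs(H-28)<8)&(S>140)&(V>120),b=(abs(H-118)<12)&(S>150)).items():
    n,l,st,c=cv2.connectedComponentsWithStats(m.astype(np.uint8)); i=1+np.argmax(st[1:,4]); print(k,st[i],c[i].round(1),wrist_plane(s,*c[i],.057).round(4))
E
```

```text
[0.41199038 0.29504653 0.29115004]
g [310 169  27  26 547] [323.2 181.6] [0.4139 0.2902 0.057 ]
y [256 165  26  26 530] [268.7 177.3] [0.4185 0.3498 0.057 ]
b [    0    15   116   271 17277] [ 48.6 136.4] [0.4848 0.6786 0.057 ]
```

View pics/w1.png

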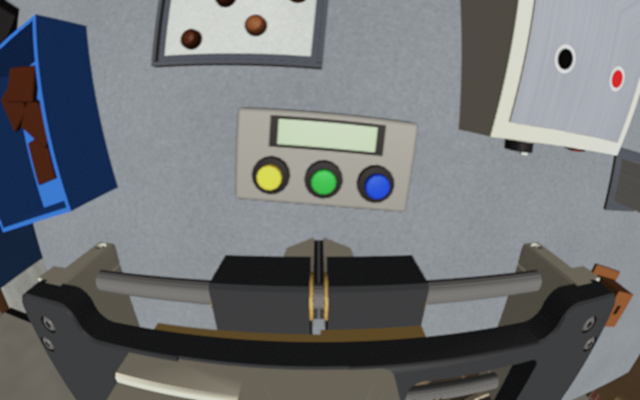

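The wrist view confirms the order: yellow (269,177), green (323,182), blue (376,185). Next I descend over green.

Request:
carry_out --pt "0.1 -0.4 -4 0 0" --pt "0.1 -0.4 -8 0 0" --pt "0.1 -0.4 -12 0 0" --pt "0.1 -0.4 -15.8 0 0" --pt "0.1 -0.4 -15.8 0 0" --pt "0.1 -0.4 -15.8 0 0"

```text
clock: 2.75
position: [0.4137, 0.2876, 0.1334]
ee_rot: [3.141, 0.006, -0.003]
force: [1.2, 0.3, 1.1]
width: 0.004
```

Request:
carry_out --pt "0 0.2 -1.0 0 0" --pt "0 0.2 -1.3 0 0" --pt "0 0.2 -1.65 0 0" --pt "0 0.2 -1.65 0 0" --pt "0 0.2 -1.65 0 0"

```text
clock: 3.25
position: [0.4149, 0.2901, 0.118]
ee_rot: [-3.14, -0.006, -0.001]
force: [1.1, -0.1, 4.4]
width: 0.007
```

Request:
carry_out --pt "0 0 -0.2 0 0" --pt "0 0 -0.3 0 0" --pt "0 0 -0.3 0 0"

```text
clock: 3.55
position: [0.4149, 0.2902, 0.1173]
ee_rot: [-3.141, -0.006, -0.003]
force: [-6.7, -7.1, 32.4]
width: 0.006
```

Green is bottomed out. Now up and over to yellow.

Request:
carry_out --pt "0 0 1.5 0 0" --pt "0 0 3 0 0" --pt "0.4 3 3 0 0" --pt "0.4 6 3 0 0" --pt "0.4 6 3 0 0" --pt "0.4 6 1.4 0 0" --pt "0.4 6 1.4 0 0" --pt "0.4 6 0.2 0 0" --pt "0.4 6 0.05 0 0" --pt "0.4 6 0.05 0 0" --pt "0.4 6 0.05 0 0"

```text
clock: 4.65
position: [0.419, 0.35, 0.1181]
ee_rot: [-3.141, -0.005, -0.004]
force: [-1.0, -0.9, 5.1]
width: 0.002
```

Request:
carry_out --pt "0 0 -0.1 0 0" --pt "0 0 -0.2 0 0" --pt "0 0 -0.2 0 0"

```text
clock: 4.95
position: [0.4191, 0.35, 0.1175]
ee_rot: [-3.141, -0.005, -0.005]
force: [-3.9, -3.9, 19.9]
width: 0.005
```

Request:
carry_out --pt "0 0 4 0 0" --pt "0 0 8 0 0" --pt "0 0 13 0 0" --pt "0 0 17.5 0 0" --pt "0 -10 17.5 0 7" --pt "0 -20 17.5 0 7" --pt "0 -30 17.5 0 7" --pt "0 -40 17.5 0 7" --pt "0.4 -64 17.5 0 7" --pt "0.4 -64 17.5 0 7" --pt "0.4 -64 17.5 0 7" --pt "0.4 -64 17.5 0 7" --pt "0.4 -64 17.5 0 7" --pt "0.4 -64 17.5 0 7" --pt "0.4 -64 17.5 0 7" --pt "0.4 -64 17.5 0 7" --pt "0.4 -64 17.5 0 7" --pt "0.4 -64 17.5 0 7" --pt "0.4 -64 17.5 0 7"

```text
clock: 6.85
position: [0.4225, -0.2905, 0.292]
ee_rot: [-3.14, -0.002, -0.004]
force: [-0.1, 1.3, -1.1]
width: 0.758
```

```bash
python3 - <<'E'
from h import *
s,im,d=look('wrist'); cv2.imwrite('pics/w2.png',im[:,:,::-1]); np.savez('pics/w2.npz',im=im,d=d,p=s['position'],r=s['ee_rot']); print(s['position'],s['ee_rot'],s['force'])
E
```

```text
[ 0.42252769 -0.29052215  0.29204031] [-3.13989177e+00 -1.57826825e-03 -4.06886935e-03] [-0.13068468  1.34710747 -1.10767094]
```

View pics/w2.png

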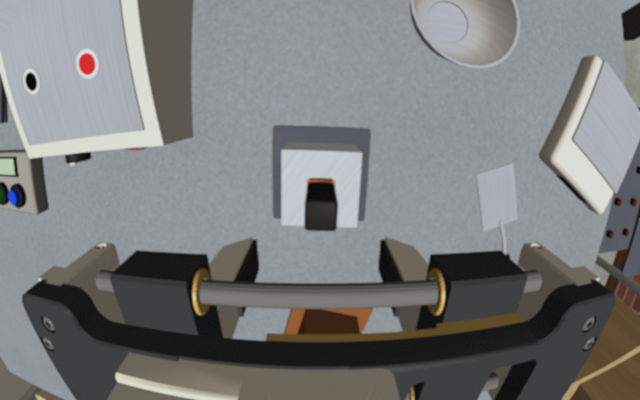

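```bash
python3 - <<'E'
from h import *
z=np.load('pics/w2.npz'); im=z['im']; s=dict(position=z['p'],ee_rot=z['r'])
hsv=cv2.cvtColor(im,cv2.COLOR_RGB2HSV); H,S,V=[hsv[...,i].astype(int) for i in range(3)]
# stand top: bright grey near centre
m=np.zeros(V.shape,np.uint8); w=(slice(135,240),slice(265,380)); m[w]=(V[w]>165)&(S[w]<40)
n,l,st,c=cv2.connectedComponentsWithStats(m); i=1+np.argmax(st[1:,4]); ct=cv2.findContours((l==i).astype(np.uint8),0,1)[0][0][:,0]
p=np.array([wrist_plane(s,u,v,.08)[:2] for u,v in ct],np.float32); print('stand',st[i],cv2.minAreaRect(p))
m=np.zeros(V.shape,np.uint8); w=(slice(170,240),slice(295,350)); m[w]=(V[w]<65)
n,l,st,c=cv2.connectedComponentsWithStats(m); i=1+np.argmax(st[1:,4]); print('handle',st[i])
ct=cv2.findContours((l==i).astype(np.uint8),0,1)[0][0][:,0]; p=np.array([wrist_plane(s,u,v,.16)[:2] for u,v in ct]); print('handle at z.16 y range',p[:,1].min(),p[:,1].max(),'x',p[:,0].min(),p[:,0].max())
nrm=np.array([-np.sin(np.radians(20)),0,np.cos(np.radians(20))]); p0=np.array([.602,0,.137])
out=[]
for k,mm,cc in (('red',((H<6)|(H>174))&(S>150),(87,64)),('black',V<60,(31,81))):
    n,l,st,c=cv2.connectedComponentsWithStats(mm.astype(np.uint8)); i=1+np.argmin(np.hypot(*(c[1:]-cc).T)); 
    o,r=wrist_ray(s,*c[i]); q=o+r*(nrm@(p0-o))/(nrm@r); print(k,st[i],c[i],q.round(4)); out.append(q)
dd=out[1]-out[0]; print(np.linalg.norm(dd),'yaw',np.degrees(np.arctan2(-dd[0],dd[1])))
E
```

```text
stand [ 281  150   81   78 4473] ((0.4219317138195038, -0.2920651435852051), (0.08095011115074158, 0.08143147826194763), 88.59848022460938)
handle [ 306  183   31   47 1341]
handle at z.16 y range -0.30402825524240434 -0.28083567952647065 x 0.4117843757162545 0.4489311283584049
red [ 80  54  14  20 222] [86.54054054 63.52702703] [ 0.5693 -0.0562  0.1251]
black [ 27  74   9  16 109] [30.82568807 81.18348624] [0.5697 0.0438 0.1252]
0.09996743755538753 yaw -0.2360142391463964
```

Request:
carry_out --pt "0 -0.15 -4 -0.02 7" --pt "0 -0.15 -8 -0.02 7" --pt "0 -0.15 -11.5 -0.02 7" --pt "0 -0.15 -11.5 -0.02 7" --pt "0 -0.15 -11.5 -0.02 7" --pt "0 -0.15 -11.5 -0.02 2" --pt "0 -0.15 -11.5 -0.02 2" --pt "0 -0.15 -11.5 -0.02 2" --pt "0 -0.15 -11.5 -0.02 2" --pt "0 -0.15 -11.5 -0.02 2" --pt "0 -0.15 -11.5 -0.02 2" --pt "0 -0.15 -11.5 -0.02 2" --squeeze 8

```text
clock: 8.1
position: [0.423, -0.291, 0.1773]
ee_rot: [-3.14, 0.027, -0.005]
force: [-0.6, -1.3, 2.1]
width: 0.281
```

Request:
carry_out --pt "0 0 1 0 2" --pt "0 0 2 0 2" --pt "0 0 3 0 2" --pt "0 0 4.2 0 2" --pt "0 0 4.2 0 2" --pt "0 0 4.2 0 2" --pt "0 0 4.2 0 2" --squeeze 8

```text
clock: 8.8
position: [0.4227, -0.2908, 0.219]
ee_rot: [-3.14, 0.027, -0.004]
force: [0.3, -0.6, -0.7]
width: 0.282
```

Request:
carry_out --pt "0 0 0 0 2" --pt "0 0 0 0 2" --pt "-0.3 0 0 0 2" --pt "-0.6 0 0 0 2" --pt "-0.9 0 0 0 2" --pt "-1.2 0 0 0 2" --pt "-1.5 0 0 0 2" --pt "-1.8 0 0 0 2" --pt "-2.0 0 0 0 2" --pt "-2.0 0 0 0 2" --squeeze 4

```text
clock: 9.8
position: [0.4023, -0.2909, 0.219]
ee_rot: [-3.14, 0.027, -0.004]
force: [-0.4, 0.2, -1.5]
width: 0.283
```

```bash
python3 - <<'E'
from h import *
s,im,d=look('side'); x=cv2.resize(im[110:210,320:430,::-1],None,fx=5,fy=5,interpolation=3); cv2.imwrite('pics/s1.png',x); print(s['position'],s['force'],s['width'])
E
```

```text
[ 0.40234063 -0.29088605  0.21899986] [-0.38091767  0.16294275 -1.51011516] 0.2831726033205574
```

View pics/s1.png

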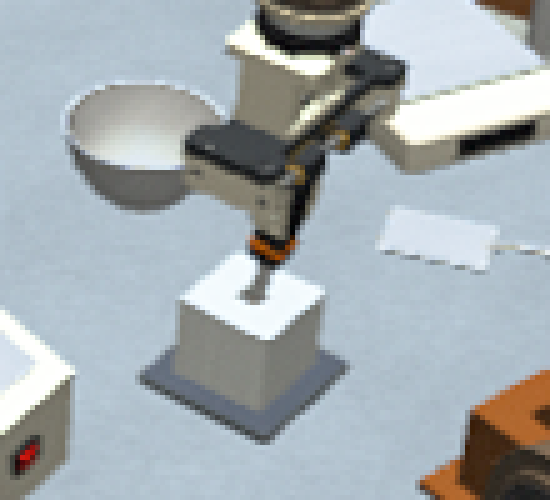

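The crop shows the probe pivoting in the fingers: the shaft at (265,270) leans into the hole at (252,295). I continue to full tilt.

Request:
carry_out --pt "-0.3 0 0 0 2" --pt "-0.6 0 0 0 2" --pt "-0.9 0 0 0 2" --pt "-1.2 0 0 0 2" --pt "-1.5 0 0 0 2" --pt "-1.8 0 0 0 2" --pt "-1.8 0 0 0 2" --pt "-1.8 0 0 0 2" --squeeze 4

```text
clock: 10.65
position: [0.3842, -0.2909, 0.219]
ee_rot: [-3.139, 0.027, -0.003]
force: [-1.2, 0.1, -1.9]
width: 0.287
```

Request:
carry_out --pt "0 0 0 0 2" --pt "0 0 0 0 2" --pt "0 0 0 0 2" --pt "0.4 0 1.5 0 2" --pt "0.4 0 4 0 2" --pt "0.4 0 7 0 2" --pt "0.4 0 10 0 2" --pt "0.4 0 12 0 2" --pt "0.4 0 12 0 2" --pt "0.4 0 12 0 2" --pt "0.4 0 12 0 2" --squeeze 30

```text
clock: 11.75
position: [0.3877, -0.2906, 0.3377]
ee_rot: [-3.138, 0.027, -0.0]
force: [0.5, 0.1, -1.9]
width: 0.285
```

```bash
python3 - <<'E'
from h import *
s,im,d=look('side'); np.savez('pics/s2.npz',im=im,P=cloud('side',d),p=s['position']); x=cv2.resize(im[80:190,310:430,::-1],None,fx=5,fy=5,interpolation=3); cv2.imwrite('pics/s2.png',x); print(s['position'],s['force'],s['width'])
s,im,d=look('scene'); np.savez('pics/c2.npz',im=im,P=cloud('scene',d)); x=cv2.resize(im[60:190,220:350,::-1],None,fx=4,fy=4,interpolation=3); cv2.imwrite('pics/c2.png',x)
E
```

```text
[ 0.38768968 -0.29058539  0.33766139] [ 0.47058036  0.11625747 -1.88975165] 0.28495468408622826
```

View pics/s2.png

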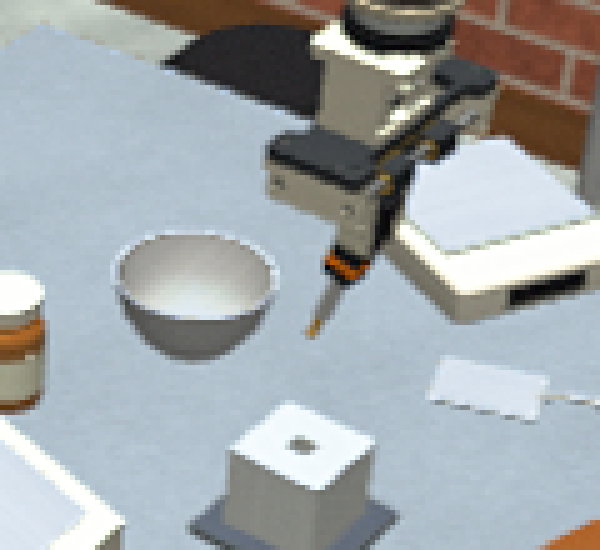

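View pics/c2.png

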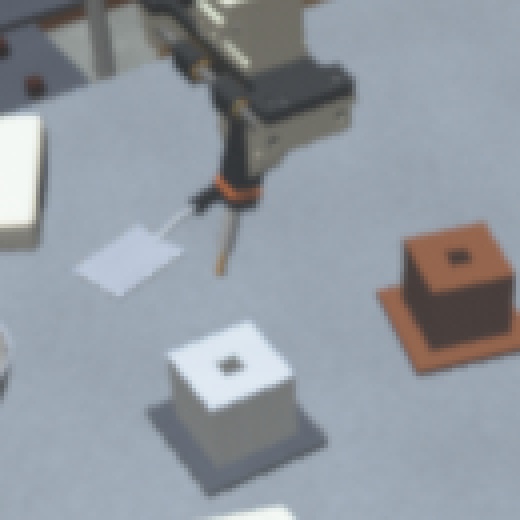

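The probe is out, tilted with its tip forward. The tip is at about side (372,147) and scene (275,128). I triangulate the tip and the orange band.

```bash
cat >> h.py <<'E'
def proj(n):
    c=arm.get_calibration(n); K=np.array(c['intrinsics']); return K@np.c_[R.from_rotvec(np.ravel(c['rvec'])).as_matrix(),np.ravel(c['tvec'])]
def tri(a,b):
    X=cv2.triangulatePoints(proj('side'),proj('scene'),np.float64(a),np.float64(b))[:,0]; return X[:3]/X[3]
E
python3 - <<'E'
from h import *
o=[]
for f,(u,v) in (('s2',(379,132)),('c2',(279,106))):
    im=np.load(f'pics/{f}.npz')['im']; hsv=cv2.cvtColor(im,cv2.COLOR_RGB2HSV).astype(int); m=np.zeros(im.shape[:2],np.uint8); w=(slice(v-10,v+11),slice(u-10,u+11)); h=hsv[w]
    m[w]=(abs(h[...,0]-9)<8)&(h[...,1]>170)&(h[...,2]>120); M=cv2.moments(m,True); o.append((M['m10']/M['m00'],M['m01']/M['m00'])); print(f,M['m00'],o[-1])
t=tri((372.0,146.2),(275,127.5)); b=tri(*o); p=np.load('pics/s2.npz')['p']; g=p-[0,0,.047]
print('tip',t,'band',b,'grip',g)
for a in (b,g): d=a-t; print(np.linalg.norm(d),d/np.linalg.norm(d),'tilt xz',np.degrees(np.arctan2(-d[0],d[2])),'yz',np.degrees(np.arctan2(d[1],d[2])))
print('tip-TCP',t-p)
E
```

```text
s2 10.0 (378.3, 133.1)Traceback (most recent call last):
  File "<stdin>", line 5, in <module>
ZeroDivisionError: float division by zero
```

```bash
python3 - <<'E'
from h import *
t=tri((372.0,146.2),(275,127.5)); b=tri((379.1,132.8),(279.3,106.7)); p=np.load('pics/s2.npz')['p']; g=p-[0,0,.047]
print('tip',t,'band',b,'grip',g)
for a in (b,g): d=a-t; print(np.linalg.norm(d),d/np.linalg.norm(d),'tilt xz',np.degrees(np.arctan2(-d[0],d[2])),'yz',np.degrees(np.arctan2(d[1],d[2])))
print('tip-TCP',t-p)
E
```

```text
tip [ 0.42398954 -0.28820249  0.18658222] band [ 0.40167291 -0.28881659  0.25423388] grip [ 0.38768968 -0.29058539  0.29066139]
0.07124012681009481 [-0.31325926 -0.00862017  0.94962852] tilt xz 18.25646096539265 yz -0.520083405394845
0.11025348152373828 [-0.32924001 -0.02161296  0.94399889] tilt xz 19.227321325251545 yz -1.311563970906053
tip-TCP [ 0.03629986  0.0023829  -0.15107916]
```

Request:
carry_out --pt "4 7 0 0.02 2" --pt "7 12 0 0.02 2" --pt "10 17 0 0.02 2" --pt "13.4 23.3 0 0.02 2" --pt "13.4 23.3 0 0.02 2" --pt "13.4 23.3 0 0.02 2" --pt "13.4 23.3 0 0.02 2" --pt "13.4 23.3 -1.5 0.02 2" --pt "13.4 23.3 -2.7 0.02 2" --pt "13.4 23.3 -2.7 0.02 2" --pt "13.4 23.3 -2.7 0.02 2"

```text
clock: 12.95
position: [0.5214, -0.0583, 0.3104]
ee_rot: [-3.139, -0.003, 0.002]
force: [-0.2, 0.0, -1.2]
width: 0.285
```

```bash
python3 - <<'E'
from h import *
s,im,d=look('side'); print(s['position'],s['force'],s['ee_rot']); a=cv2.resize(im[110:200,260:340,::-1],None,fx=5,fy=5,interpolation=3)
s,im,d=look('scene'); b=cv2.resize(im[150:240,230:310,::-1],None,fx=5,fy=5,interpolation=3); cv2.imwrite('pics/ab.png',np.hstack([a,b]))
E
```

```text
[ 0.5213747  -0.05831425  0.31041738] [-0.1568908   0.00324766 -1.17007957] [-3.13852141e+00 -2.69454978e-03  1.93881529e-03]
```

View pics/ab.png

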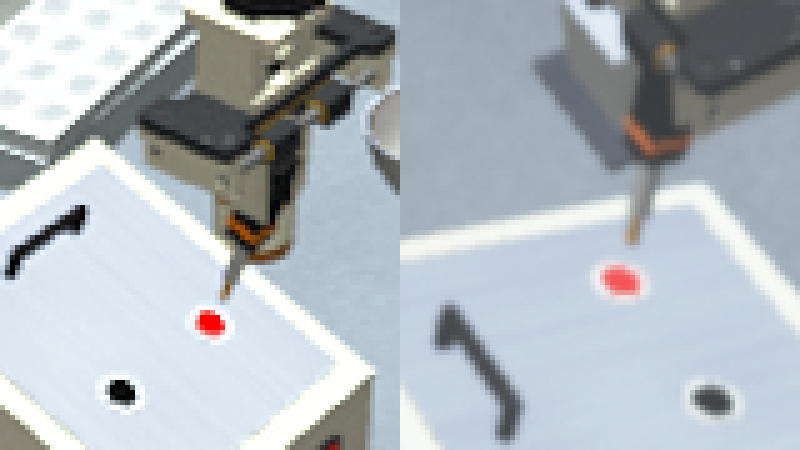

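The tip hangs just above the red dot in both views: tip (305,169) side and (277,198) scene, dot (302,175) and (274,206).

```bash
python3 - <<'E'
from h import *
t=tri((304.7,169.3),(276.6,198.2)); d=tri((302,174.5),(274.1,206.1)); n=np.array([-.342,0,.94]); v=d-t
print(t,d,v,'along n',v@n,'lateral',v-n*(v@n))
E
```

```text
[ 0.55722045 -0.05708002  0.15502946] [ 0.56820127 -0.05617754  0.12760732] [ 0.01098082  0.00090248 -0.02742214] along n -0.029532253868145175 lateral [0.00088078 0.00090248 0.00033818]
```

Request:
carry_out --pt "0.3 0.1 -0.9 0 2" --pt "0.6 0.1 -1.6 0 2" --pt "0.85 0.1 -2.2 0 2" --pt "0.85 0.1 -2.2 0 2" --pt "0.85 0.1 -2.2 0 2" --pt "0.85 0.1 -2.2 0 2"

```text
clock: 13.65
position: [0.5305, -0.057, 0.2893]
ee_rot: [-3.138, -0.003, -0.001]
force: [0.7, 0.6, -0.3]
width: 0.283
```

Request:
carry_out --pt "0.1 0 -0.25 0 2" --pt "0.15 0 -0.45 0 2" --pt "0.15 0 -0.45 0 2" --pt "0.15 0 -0.45 0 2"

```text
clock: 14.05
position: [0.5319, -0.057, 0.2848]
ee_rot: [-3.138, -0.003, -0.001]
force: [0.4, 0.0, -1.2]
width: 0.28
```

Request:
carry_out --pt "0.1 0 -0.2 0 2" --pt "0.15 0 -0.4 0 2" --pt "0.15 0 -0.4 0 2" --pt "0.15 0 -0.4 0 2"

```text
clock: 14.45
position: [0.5335, -0.057, 0.2809]
ee_rot: [-3.138, -0.003, -0.001]
force: [0.2, -0.1, -0.5]
width: 0.282
```

Request:
carry_out --pt "0.1 0 -0.2 0 2" --pt "0.15 0 -0.4 0 2" --pt "0.15 0 -0.4 0 2" --pt "0.15 0 -0.4 0 2"

```text
clock: 14.85
position: [0.535, -0.057, 0.2768]
ee_rot: [-3.138, -0.003, -0.001]
force: [-1.9, -0.5, 1.2]
width: 0.281
```

```bash
python3 - <<'E'
from h import *
F=[]
for i in range(8):
    s,im,d=look('side' if i%2 else 'scene'); F.append(s['force'])
    if i==1: a=cv2.resize(im[110:200,260:340,::-1],None,fx=5,fy=5,interpolation=3)
    if i==0: b=cv2.resize(im[150:240,230:310,::-1],None,fx=5,fy=5,interpolation=3)
cv2.imwrite('pics/cd.png',np.hstack([a,b])); print(np.mean(F,0),np.std(F,0),s['position'],s['clock'])
E
```

```text
[-1.31638373 -0.05286184  1.30925496] [0.52073791 0.26644784 0.35455876] [ 0.5349733  -0.05703368  0.27689145] 15.2
```

View pics/cd.png

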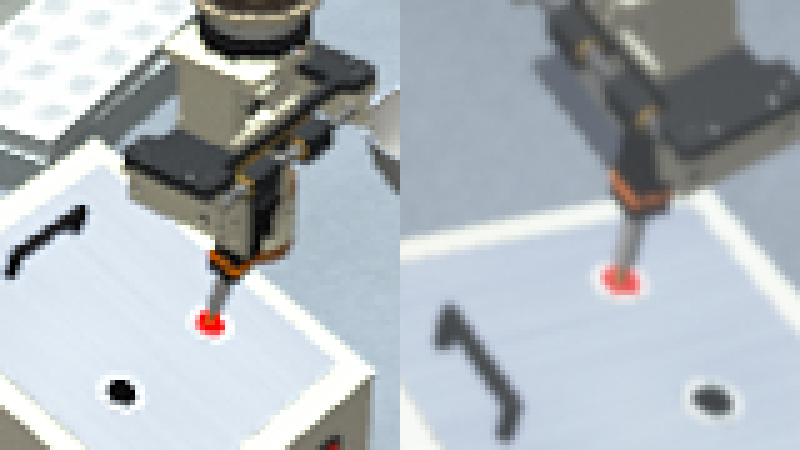

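The tip sits on the red dot in both views: (210,320) in the left crop, (620,280) in the right. The averaged push is about 3 N above the weight of the probe, so I hand in.

```bash
python3 -c "
from cell import arm
print(arm.sign_off()); s=arm.observe(); print(s['clock'],s['position'],s['force'],s['width'])"
```

```text
the job is handed in; nothing more can be done
None
the job is handed in; nothing more can be done
```

I pressed green and then yellow fully down, each until it bottomed out at about 32 N and 20 N. I let each one up again and never touched blue. I then took the probe out of its stand and set its tip on the red dot, and handed the job in at about 15 s with the probe still held there. `sign_off` gives no verdict, so the result rests on the checks below.

- **Tilt:** The moves only allow turning about the vertical, so I pivoted the probe in a light grip against the rim of the stand's hole. Triangulation put the tilt at 18–19° for the 20° cover, and about 1° sideways. I then gripped it with 30 N.
- **Position:** Both cameras show the tip on the red dot. Triangulated just before contact, it was about 1 mm off to the side.
- **Push:** The averaged force along the probe is about 3 N above the no-contact reading. That suggests the tip is pushed in about 7 mm, or half way. Single readings scatter by about 0.5 N, and I could not read the plunger or the buttons directly.
- **Disagreement:** The tip-to-grip distance triangulated as 110 mm instead of the stated 116 mm. I put this down to pixel error or a little slip in the grip, so I used force to find the contact instead.
- **Bowl, jar and pralines:** I kept clear of them on every move, but did not re-measure where they are at the end.

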